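# Shut the gauge drawer and take off its dial padlock

## Task

Shift's end at the fastener bench: the gauge drawer is to be locked up, and its dial padlock is locked on the staple on top of the cabinet. First push the open drawer fully home; then turn the padlock's dial, feeling for the clicks, until its white line points straight at the shackle and it has dropped into that notch, and pull the lock away from the staple so that the shackle slides open as far as it goes. Slip the open shackle off the staple and finish holding the lock up in the gripper, still, about 15 cm above the cabinet's top, so that the hasp can be folded over; the job ends with the lock held, and everything else on and round the cabinet stays where it is.

Things in the scene. Friction and masses are not known exactly. Their poses are not given: they have to be found in the camera images.
- cabinet: Grey steel one-drawer bench cabinet, fixed to the bench, 300 mm deep (x), 360 wide (y), 120 high: flat top at z = 0.120. Origin: centre of its underside; its x points to the back, so its front, facing the robot, is the plane x = -0.150 in its frame.
- drawer (a joint): How far the drawer stands out of the cabinet's front, m: 0 shut (flush), starts at 0.045 to 0.085. Slides along the cabinet's x with about 4 N of friction, more when pushed fast.
- drawer_front (a point): Middle of the top edge of the drawer's front face, 112 mm above the bench; moves with the drawer. The flat face is 336 mm wide and reaches down to 15 mm above the bench. A loose hasp strap 40 mm wide hangs down its middle, standing out 10 mm; two 70 mm wide cup pulls stand out 16 mm, centred 125 mm either side. Between them, 20 to 90 mm off the middle, the face is bare: push there.
- staple (a point): Foot, on the cabinet's top, of the staple leg the shackle is looped round: 55 mm behind the cabinet's front, at mid width. The staple is an eye of 6 mm steel rod in the cabinet's x-z plane: this leg, a second one 27 mm further back, and a bar joining their tops, 26 mm above the cabinet's top.
- padlock: Dial padlock, 0.25 to 0.42 kg, flat on the cabinet's top, dial up. Origin on its underside, inside the shackle, at the start within 1 mm of the staple leg. Its x points from case to shackle, at the start within 0.2 rad of the cabinet's -y (case on the robot's left of the staple); z up.
- lock_body (a point): Centre of the lock's case, on the dial's axis, at x = -0.050, z = 0.010 of the padlock's frame. The case is a steel disc 54 mm across and 20 mm thick; its shoulder, 42 mm wide, ends in a flat face at x = -0.025, from which the shackle comes.
- dial_knob (a point): On the dial's axis at mid height of the knob, 33 mm above the lock's underside; its x follows the white line. Black round knob, 31 mm across, 18 mm high (24 to 42 mm above the underside), over a flange 46 mm across with ten long ticks at the click places; a white line runs from the centre to the rim. The lock can be pulled and carried by the knob.
- dial (a joint): Angle of the dial, rad, growing counter-clockwise from above; 0 when its white line points at the shackle. Ten click notches, every 0.628 rad (36 degrees); about 0.06 N m to leave one; let go, it settles in the nearest. Starts in the notch at 1.26, 1.88 or 2.51. Only notch 0 (within about 0.15 rad) lets the shackle out. Turns either way without end.
- shackle (a joint): How far the shackle is drawn out of the case, m: 0 locked, 0.017 fully open. With the dial at 0 it slides with about 3 N of friction, and stays where it is left; at any other notch it is blocked.
- shackle_bow (a point): Middle of the shackle's bow: x = 0.012, z = 0.010 in the padlock's frame when locked; moves with the shackle. 8 mm rod; the bow's inside is at x = 0.008 (locked), so 5 mm of slack to the staple leg before the shackle starts to slide. The long leg, at y = -0.013, stays in the case.
- shackle_toe (a point): End of the shackle's short leg, at y = +0.013, which passes through the staple's eye: 2.5 mm inside the case's face when locked, 14.5 mm clear of it when open. To unhook the open lock, push the case back towards the staple, about 44 mm, until its face meets the staple leg: the staple then stands in the gap, and the lock lifts straight up.
- bolt_tub: Bystander, to be left alone: clear plastic tub of bolts, 170 x 240 x 100 mm, on the bench.
- screw_tray: Bystander, to be left alone: small clear tray of screws, 110 x 160 x 50 mm, standing on the rear right of the cabinet's top.
- tape_roll: Bystander, to be left alone: roll of brown packing tape, 100 mm across, 48 mm high, lying on the rear left of the cabinet's top.
- spray_can: Bystander, to be left alone: aerosol can, 65 mm across, 190 mm high, on the bench.
- carton: Bystander, to be left alone: shut carton, 200 x 150 x 110 mm, on the bench.
- cutter: Bystander, to be left alone: box cutter, 140 mm long, lying on the bench.
- screwdriver: Bystander, to be left alone: screwdriver lying on the bench.
There are look-alikes about, which are no part of the job. Of the things that look like the padlock, the middle-sized one is meant.

How it is judged (in metres and radians):
On the way, in this order (a step that is already met when the one before it is completed fails the run):
1. the drawer is pushed home while the lock is still shut on the staple (value of joint each of drawer, shackle below 0.004 m), for 0.2 s.
2. the dial stands in its opening notch, the shackle not yet drawn (value of joint dial between -0.2 and 0.2 rad and value of joint shackle below 0.004 m), for 0.1 s.
3. the shackle is drawn open (value of joint shackle above 0.011 m), for 0.1 s.
At the end, for the whole second after the job is handed in: The drawer is shut (within 4 mm), the shackle is open (drawn at least 11 mm), and the gripper's fingers hold the padlock still (under 3 cm/s), its underside 10 to 25 cm above the cabinet's top, touching neither cabinet nor staple (value of joint drawer below 0.004 m and value of joint shackle above 0.011 m and z of padlock in the frame of cabinet between 0.22 and 0.37 m and contact force between the fingers and padlock above 1 N and contact force between padlock and cabinet below 0.05 N and linear speed of padlock below 0.03 m/s); the arm keeps its last pose, push and grip.
It fails at once if something on the cabinet's top is shifted by more than 4 cm (distance of any of screw_tray, tape_roll from where it was at the start of the episode above 0.04 m).
It fails at once if something on the bench is shifted by more than 4 cm (distance of any of bolt_tub, spray_can, carton, cutter, screwdriver from where it was at the start of the episode above 0.04 m).
It also fails if it takes over 70 s, if anything falls off the work surface, if the arm or the gripper's body presses on something with over 40 N, if the wrist force passes 120 N, or if a joint passes its speed limit or range.

## Robot

A 7-joint arm with a two-finger parallel gripper is mounted at the origin on the work surface. World frame = base frame: x ahead of the robot, y to its left, z up, the work surface at z = 0. Lengths are in m, angles in degrees, forces in N, time in s.
With the tool pointing down it reaches from about 0.425 to 0.875 m from the base axis. Payload 4.7 kg.
Tool frame: the origin (TCP) lies on the centre line of the jaws, within the pads' length; the fingertips stand 19 mm ahead of it and the grasp point (between the pads) is the TCP; z points along the fingers, y is the line along which they close (so a half turn about z gives the same grasp; the last joint's range is limited). The gripper opens to 87 mm and grips with 3 to 60 N. Pads are 19 mm wide; open, the fingers measure 117 mm over their backs; the gripper's body (75 mm by 190 mm) begins 51 mm behind the grasp point.
Start: joints at [-72.703, 18.392, -4.016, 83.108, 1.295, 78.541, -3.26], TCP at [0.185, 0.623, 0.242] pointing down, gripper open.
Joint ranges: [-163.93, 163.93], [-17.29, 119.83], [-79.2, 71.16], [3.27, 140.29], [-89.18, 269.18], [5.43, 117.66], [-154.24, 154.24]. Speed limits (degrees/s): [147.25, 147.25, 180, 180, 180, 180, 180].

## Interface

Orientations are given as [roll, pitch, yaw] about the fixed x, y, z axes, in that order (R = Rz(yaw) Ry(pitch) Rx(roll)).
In Python, from cell import env, imaging gives the robot as it stands.
- The arm moves only by the shell command python3 -m crank 'ROWS' [OPENING] [FORCE]. ROWS is JSON, a list of rows, each an object of numbers: "x", "y", "z": the shift along the tool's x, y, z in m; "turn": the turn about the tool's z in rad. In form: [{"x": .., "y": .., "z": .., "turn": ..}, ...]. A call has 1 to 12 rows; each row is the pose to reach, as a shift and turn from the pose commanded when the call began, along the tool's axes at that moment; what a row does not reach only later rows make up. A row lasts 1/8 s, in which the tool goes at most 62.5 mm and 10.7 degrees, less where a joint would pass 70% of its speed; a pose out of reach is approached as far as the arm can. A call with a gripper value outside its range is refused whole. OPENING is the finger opening in m, from 0 to 0.087, set as the call begins (- or left out, the last holds). The fingers move at their own pace and stop on an object; FORCE is the grip in N (left out, the last holds). Time passes only in rows, so rows that repeat a pose let the fingers close. It gives the time, the measured TCP pose, the force, the opening and the grip force at its end, in the units of the state.
- env.get_obs(): the state, without advancing time (a new reading comes with each control period).
- imaging.read_camera(name): name is "side" or "top" or "wrist"; returns the picture (400x640x3 uint8, red, green, blue); there is no depth.
- imaging.get_calibration(name): a dict with "camera_matrix" (3x3 intrinsics, pixels), "position" and "attitude" of the camera in the world. Camera axes: x right, y up, looking along -z (the intrinsics and any distortion apply to the point x, -y, -z); pixel columns grow to the right and rows downward; lengths in m; the calibration is good to about 2 mm. The wrist camera is an equidistant fisheye: a pixel r from the principal point sees the ray r / f radians off the axis. A picture is of the moment at which its call begins: read the wrist's pose just before it. get_calibration takes no time and is no camera call; for the wrist camera it gives the pose at the moment of the call.
- env.sign_off(): hands the job in; it is judged then, once.
The state is a dict: "time_s": time; "qpos": joint angles; "joint_velocities": joint speeds; "effort": joint torques, N m; "tool_pos": TCP position; "tool_rot": TCP orientation; "force": force on the tool from outside, world axes, zero at the start; "wrist_torque": the same for the moment, N m; "grip_width": finger opening in m; "grasp_force": force on a finger pad.
Only numpy, scipy, OpenCV 4.12 (cv2) and the standard library are available. Lean on these libraries where they do the work, as an engineer would, in place of code of your own. Each camera call takes 0.05 s, during which the arm holds its last target. There are 200 camera calls.

## Working session

There is one attempt and no reset: what is moved stays moved. The work goes in short steps, Python scripts to look and compute and a shell command to move; the robot and the scene stay as the last step left them, time stands still between calls to the robot, and variables do not carry over. Pictures are saved under pics/ and viewed, at most 10 in all, crops included, and the job is handed in when it is done.

```bash
ls; mkdir -p pics; python3 - <<'E'
from cell import env, imaging
import cv2
print(env.get_obs())
for n in ["top","side"]:
    c=imaging.get_calibration(n);print(n,c)
    cv2.imwrite(f"pics/{n}0.png",imaging.read_camera(n)[:,:,::-1])
E
```

```text
pics
{'time_s': 0.0, 'qpos': array([-72.70195889,  18.43896996,  -4.01577791,  83.17430973,
         1.29582333,  78.5398637 ,  -3.26204352]), 'joint_velocities': array([ 0.038902  , -0.07502781,  0.05785921,  0.09868455,  0.01027171,
        0.13139162, -0.09373885]), 'effort': array([ 1.53140440e-04, -4.91287100e+01, -4.03871946e-01, -3.12535608e+01,
       -6.39124797e-02,  4.33156290e-02,  1.65786582e-04]), 'tool_pos': array([0.18440788, 0.62276313, 0.24046771]), 'tool_rot': array([-1.79892145e+02,  6.41226231e-03,  1.63510056e+02]), 'force': array([ 0.06370773, -0.57843082, -0.11522283]), 'wrist_torque': array([-0.05538225,  0.03915902, -0.03187603]), 'grasp_force': 0.0, 'grip_width': 0.0869084792565907}
top {'camera_matrix': array([[410.12697229,   0.        , 328.02765367],
       [  0.        , 410.12697229, 203.1559814 ],
       [  0.        ,   0.        ,   1.        ]]), 'position': array([0.38790473, 0.00282256, 1.29305735]), 'attitude': array([  8.08261949,  -1.20052457, -89.77474512])}
side {'camera_matrix': array([[400.34854963,   0.        , 317.86413243],
       [  0.        , 400.34854963, 200.73116755],
       [  0.        ,   0.        ,   1.        ]]), 'position': array([0.31906439, 0.98590431, 0.81553742]), 'attitude': array([  55.33255515,    0.20757572, -166.36153416])}
```

View pics/top0.png

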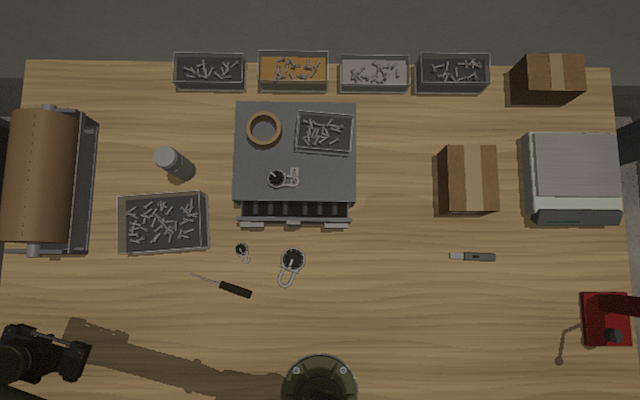

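View pics/side0.png

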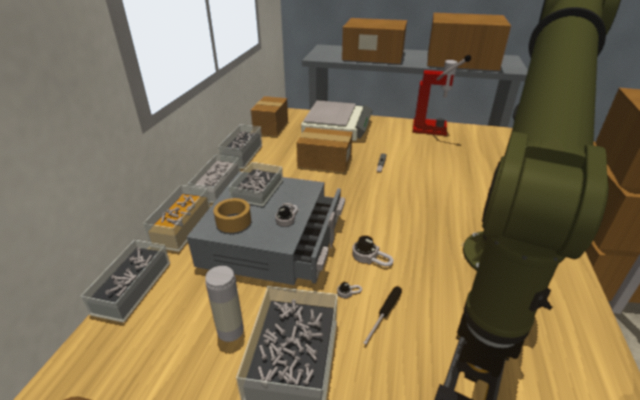

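Top view: cabinet spans about (233–356, 100–200), its lock at (278,178) with the shackle to the right (the −y side); the small and big look-alikes lie on the bench at (242,250) and (291,262). The drawer front is at row ~222, and the side view agrees.

```bash
cat > h.py <<'E'
import numpy as np, cv2
from scipy.spatial.transform import Rotation as R
from cell import env, imaging
def ray(n,u,v,c=None):
    c=c or imaging.get_calibration(n);K=np.array(c["camera_matrix"])
    d=np.array([(u-K[0,2])/K[0,0],(v-K[1,2])/K[1,1]])
    if n=="wrist":
        r=np.hypot(*d); s=np.sin(r)/max(r,1e-9); d=np.array([d[0]*s,-d[1]*s,-np.cos(r)])
    else: d=np.array([d[0],-d[1],-1])
    return np.array(c["position"]),R.from_euler("xyz",c["attitude"],degrees=True).apply(d)
def plane(n,u,v,z,c=None):
    p,d=ray(n,u,v,c); return p+d*(z-p[2])/d[2]
E
python3 - <<'E'
from h import *
im=imaging.read_camera("top")[:,:,::-1].copy()
cv2.imwrite("pics/topc.png",cv2.resize(im[90:240,220:370],None,fx=4,fy=4,interpolation=cv2.INTER_CUBIC))
for n,u,v,z in [("cabFL",233,201,.12),("cabFR",356,201,.12),("BL",236,101,.12),("BR",356,102,.12),("knob",278,178,.162),("drawerL",236,224,.112),("drawerR",353,222,.112)]:
    print(n,plane("top",u,v,z).round(4))
E
```

```text
cabFL [0.559  0.2524 0.12  ]
cabFR [ 0.5615 -0.1021  0.12  ]
BL [0.8603 0.2545 0.12  ]
BR [ 0.8616 -0.1038  0.12  ]
knob [0.6189 0.1203 0.162 ]
drawerL [0.4934 0.2431 0.112 ]
drawerR [ 0.5012 -0.0938  0.112 ]
```

View pics/topc.png

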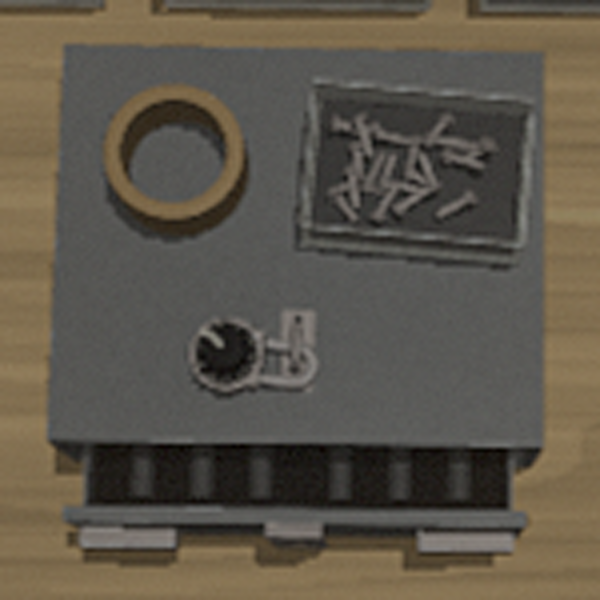

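The crop shows the lock's case at crop (225,352) and the white line pointing up-left, towards crop (210,338). The staple plate is at (298,328), and the drawer's bare face is at row ~522 between crop columns 325–415. Cabinet: front x≈0.560, mid y≈0.075, yaw≈0, and the 0.30 × 0.355 size matches. I'll fly to the push position.

```bash
python3 -m crank '[{"x":-0.036,"y":-0.042,"turn":-0.024},{"x":-0.071,"y":-0.084,"turn":-0.048},{"x":-0.107,"y":-0.126,"turn":-0.072},{"x":-0.142,"y":-0.168,"turn":-0.096},{"x":-0.178,"y":-0.21,"turn":-0.12},{"x":-0.213,"y":-0.253,"turn":-0.144},{"x":-0.249,"y":-0.295,"turn":-0.168},{"x":-0.284,"y":-0.337,"turn":-0.192},{"x":-0.32,"y":-0.379,"turn":-0.216},{"x":-0.355,"y":-0.421,"turn":-0.24},{"x":-0.39,"y":-0.463,"turn":-0.264},{"x":-0.426,"y":-0.505,"turn":-0.288}]' 0 10
python3 -c "
from h import *
o=env.get_obs();print(o['qpos'],o['tool_pos'],o['tool_rot'])"
```

```text
[-72.70231336  18.4300008   -4.01495105  83.1591961    1.29479419
  78.5405194   -3.26030906] [0.18443684 0.62287614 0.24070169] [-1.79915487e+02  5.03675533e-03  1.63510817e+02]invalid input
```

```bash
python3 -m crank '[{"x":-0.036,"y":-0.042,"z":0,"turn":-0.024},{"x":-0.071,"y":-0.084,"z":0,"turn":-0.048},{"x":-0.107,"y":-0.126,"z":0,"turn":-0.072},{"x":-0.142,"y":-0.168,"z":0,"turn":-0.096},{"x":-0.178,"y":-0.21,"z":0,"turn":-0.12},{"x":-0.213,"y":-0.253,"z":0,"turn":-0.144},{"x":-0.249,"y":-0.295,"z":0,"turn":-0.168},{"x":-0.284,"y":-0.337,"z":0,"turn":-0.192},{"x":-0.32,"y":-0.379,"z":0,"turn":-0.216},{"x":-0.355,"y":-0.421,"z":0,"turn":-0.24},{"x":-0.39,"y":-0.463,"z":0,"turn":-0.264},{"x":-0.426,"y":-0.505,"z":0,"turn":-0.288}]' 0 10
python3 -c "
from h import *
o=env.get_obs();print(o['qpos'],o['tool_pos'],o['tool_rot'])"
```

```text
time_s: 1.65
tool_pos: [0.45, 0.0165, 0.2416]
tool_rot: [180.0, 0.0, -179.9]
force: [0.3, -0.2, -0.1]
grip_width: -0.0001
grasp_force: 0.0
[-40.51903798  -8.68042417  32.14436458 110.91594114   4.6990172
  76.45773608  80.30089466] [0.44996086 0.0164921  0.24157113] [ 1.79957379e+02  2.98638821e-02 -1.79928035e+02]
```

```bash
python3 -m crank '[{"x":0,"y":0,"z":0.06,"turn":0},{"x":0,"y":0,"z":0.11,"turn":0},{"x":0,"y":0,"z":0.127,"turn":0},{"x":-0.015,"y":0,"z":0.127,"turn":0},{"x":-0.028,"y":0,"z":0.127,"turn":0},{"x":-0.038,"y":0,"z":0.127,"turn":0},{"x":-0.048,"y":0,"z":0.127,"turn":0},{"x":-0.058,"y":0,"z":0.127,"turn":0},{"x":-0.068,"y":0,"z":0.127,"turn":0},{"x":-0.078,"y":0,"z":0.127,"turn":0},{"x":-0.086,"y":0,"z":0.127,"turn":0},{"x":-0.092,"y":0,"z":0.127,"turn":0}]'
python3 -m crank '[{"x":-0.003,"y":0,"z":0,"turn":0},{"x":-0.006,"y":0,"z":0,"turn":0},{"x":-0.006,"y":0,"z":0,"turn":0}]'
```

```text
time_s: 3.15
tool_pos: [0.542, 0.018, 0.1144]
tool_rot: [-180.0, -0.0, -180.0]
force: [-4.4, -0.7, 2.7]
grip_width: 0.0004
grasp_force: 2.3
time_s: 3.52
tool_pos: [0.548, 0.018, 0.1144]
tool_rot: [-180.0, 0.0, -180.0]
force: [-1.9, -0.5, -0.8]
grip_width: 0.0007
grasp_force: 1.0
```

```bash
python3 -m crank '[{"x":-0.002,"y":0,"z":0,"turn":0},{"x":-0.004,"y":0,"z":0,"turn":0},{"x":-0.004,"y":0,"z":0,"turn":0}]'; python3 -m crank '[{"x":-0.002,"y":0,"z":0,"turn":0},{"x":-0.003,"y":0,"z":0,"turn":0},{"x":-0.003,"y":0,"z":0,"turn":0}]'
```

```text
time_s: 3.9
tool_pos: [0.5518, 0.0181, 0.1144]
tool_rot: [-180.0, 0.0, -180.0]
force: [-3.2, -0.8, -1.1]
grip_width: 0.0007
grasp_force: 1.5
time_s: 4.28
tool_pos: [0.5523, 0.018, 0.1144]
tool_rot: [180.0, -0.3, -180.0]
force: [-11.1, -1.6, 6.6]
grip_width: 0.0006
grasp_force: 5.5
```

```bash
python3 -m crank '[{"x":-0.002,"y":0,"z":0,"turn":0},{"x":-0.002,"y":0,"z":0,"turn":0},{"x":0.04,"y":0,"z":0,"turn":0},{"x":0.05,"y":0,"z":-0.04,"turn":0},{"x":0.04,"y":0.03,"z":-0.1,"turn":0},{"x":0.01,"y":0.07,"z":-0.15,"turn":0},{"x":-0.01,"y":0.1,"z":-0.18,"turn":0},{"x":-0.01,"y":0.1,"z":-0.18,"turn":0},{"x":-0.01,"y":0.1,"z":-0.18,"turn":0}]' 0.06
python3 - <<'E'
from h import *
c=imaging.get_calibration("wrist");print(c);im=imaging.read_camera("wrist")[:,:,::-1].copy()
cv2.imwrite("pics/w1.png",im)
t=imaging.read_camera("top")[:,:,::-1].copy(); cv2.imwrite("pics/t1.png",t)
E
```

```text
time_s: 5.4
tool_pos: [0.5652, 0.118, 0.2945]
tool_rot: [-180.0, 0.1, -180.0]
force: [-1.2, -0.5, -0.1]
grip_width: 0.0598
grasp_force: 0.0
{'camera_matrix': array([[309.70691629,   0.        , 322.36468282],
       [  0.        , 309.70691629, 199.3522678 ],
       [  0.        ,   0.        ,   1.        ]]), 'position': array([0.49686006, 0.11763845, 0.43707099]), 'attitude': array([-1.45540300e+01,  6.23136272e-02,  9.00791580e+01])}
```

View pics/w1.png

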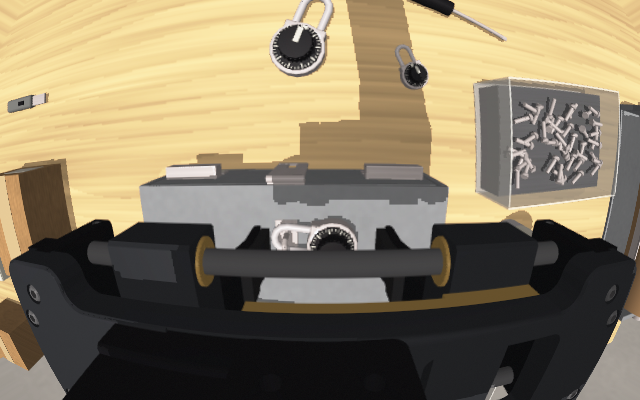

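The fisheye view looks back towards −x. The drawer now looks flush, and the lock at (330,240) is half hidden by the gripper. I'll move the tool back over the cabinet to see it whole.

```bash
python3 -m crank '[{"x":-0.04,"y":0,"z":0,"turn":0},{"x":-0.08,"y":0,"z":0,"turn":0},{"x":-0.12,"y":0,"z":0,"turn":0},{"x":-0.12,"y":0,"z":0,"turn":0},{"x":-0.12,"y":0,"z":0,"turn":0}]'
python3 - <<'E'
from h import *
c=imaging.get_calibration("wrist");print(c["position"],c["attitude"]);im=imaging.read_camera("wrist")[:,:,::-1].copy()
np.save("w2.npy",im)
u0,v0=230,90
cv2.imwrite("pics/w2.png",cv2.resize(im[v0:v0+150,u0:u0+200],None,fx=4,fy=4,interpolation=cv2.INTER_CUBIC))
E
```

```text
time_s: 6.12
tool_pos: [0.6839, 0.117, 0.294]
tool_rot: [-180.0, -0.1, 179.9]
force: [0.8, 0.1, 0.4]
grip_width: 0.0602
grasp_force: 0.0
[0.61598364 0.11681345 0.43678649] [-1.43901129e+01  7.17781316e-02  8.99809565e+01]
```

View pics/w2.png

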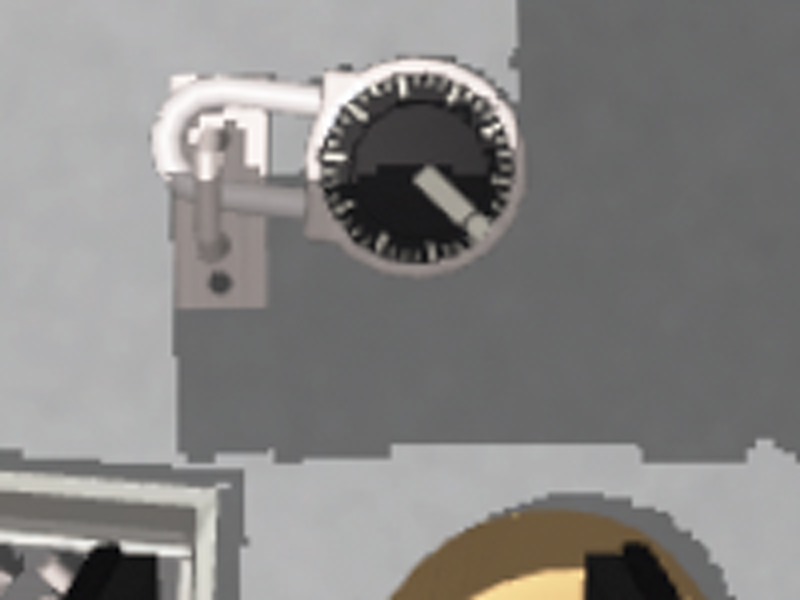

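The crop shows the case disc centred near crop (416,166) with radius ~106. The white line runs from (425,172) to (483,228). The shackle legs reach the case at (320,98) and (305,198), and the bow is at left (157,140).

```bash
python3 - <<'E'
from h import *
c=imaging.get_calibration("wrist")
P=lambda a,b,z:plane("wrist",230+(a+.5)/4-.5,90+(b+.5)/4-.5,z,c)
pts=dict(caseC=(416,166,.138),L=(308,166,.138),Rr=(524,166,.138),wl0=(425,172,.162),wl1=(483,228,.162),legU1=(320,98,.13),legU0=(215,92,.13),legL1=(305,198,.13),legL0=(225,193,.13),bow=(157,140,.13),stLegFront=(207,140,.146),stBack=(212,245,.12))
Q={k:P(*v) for k,v in pts.items()}
for k,v in Q.items(): print(k,v.round(4))
a=lambda p,q:np.degrees(np.arctan2(*(Q[q]-Q[p])[[1,0]]))
print(a('wl0','wl1'),a('caseC','bow'),a('legU1','legU0'),a('legL1','legL0'))
im=np.load("w2.npy")[90:165,300:365]
E
```

```text
caseC [0.6252 0.1277 0.138 ]
L [0.6252 0.1018 0.138 ]
Rr [0.6249 0.1538 0.138 ]
wl0 [0.6258 0.1288 0.162 ]
wl1 [0.6382 0.1418 0.162 ]
legU1 [0.6086 0.1044 0.13  ]
legU0 [0.6067 0.0785 0.13  ]
legL1 [0.6334 0.1006 0.13  ]
legL0 [0.6319 0.0807 0.13  ]
bow [0.6183 0.0638 0.13  ]
stLegFront [0.6185 0.0785 0.146 ]
stBack [0.6459 0.0759 0.12  ]
46.35873115148306 -96.1561269921934 -94.16592466672301 -94.21295060756152
```

Case width comes out at 52 mm (54 given). The line is at 46° and the shackle at −95°, so the dial is in notch 2.51 and needs 144° clockwise (turn +2.51). Next I descend on the knob.

```bash
python3 -m crank '[{"x":0.03,"y":0.005,"z":0.03,"turn":0},{"x":0.06,"y":0.011,"z":0.07,"turn":0},{"x":0.06,"y":0.011,"z":0.11,"turn":0},{"x":0.06,"y":0.011,"z":0.127,"turn":0},{"x":0.06,"y":0.011,"z":0.127,"turn":0},{"x":0.06,"y":0.011,"z":0.127,"turn":0}]' 0.06
python3 -m crank '[{"x":0,"y":0,"z":0,"turn":0},{"x":0,"y":0,"z":0,"turn":0},{"x":0,"y":0,"z":0,"turn":0},{"x":0,"y":0,"z":0,"turn":0}]' 0.02 12
```

```text
time_s: 6.92
tool_pos: [0.6259, 0.129, 0.1695]
tool_rot: [180.0, 0.2, 180.0]
force: [0.6, -0.1, 0.1]
grip_width: 0.0599
grasp_force: 0.0
time_s: 7.42
tool_pos: [0.6248, 0.1287, 0.1677]
tool_rot: [-180.0, 0.0, 180.0]
force: [-0.5, -0.6, 0.4]
grip_width: 0.0305
grasp_force: 12.0
```

```bash
python3 -m crank '[{"x":0,"y":0,"z":0,"turn":0.13},{"x":0,"y":0,"z":0,"turn":0.26},{"x":0,"y":0,"z":0,"turn":0.39},{"x":0,"y":0,"z":0,"turn":0.52},{"x":0,"y":0,"z":0,"turn":0.65},{"x":0,"y":0,"z":0,"turn":0.78},{"x":0,"y":0,"z":0,"turn":0.91},{"x":0,"y":0,"z":0,"turn":1.04},{"x":0,"y":0,"z":0,"turn":1.17},{"x":0,"y":0,"z":0,"turn":1.26},{"x":0,"y":0,"z":0,"turn":1.26}]' - 20
python3 -c "
from h import *
o=env.get_obs();print(o['qpos'],o['wrist_torque'])"
python3 -m crank '[{"x":0,"y":0,"z":0,"turn":0.13},{"x":0,"y":0,"z":0,"turn":0.26},{"x":0,"y":0,"z":0,"turn":0.39},{"x":0,"y":0,"z":0,"turn":0.52},{"x":0,"y":0,"z":0,"turn":0.65},{"x":0,"y":0,"z":0,"turn":0.78},{"x":0,"y":0,"z":0,"turn":0.91},{"x":0,"y":0,"z":0,"turn":1.04},{"x":0,"y":0,"z":0,"turn":1.17},{"x":0,"y":0,"z":0,"turn":1.26},{"x":0,"y":0,"z":0,"turn":1.26},{"x":0,"y":0,"z":0,"turn":1.26}]'
python3 -c "
from h import *
o=env.get_obs();print(o['qpos'],o['wrist_torque'])"
```

```text
time_s: 8.8
tool_pos: [0.6249, 0.1297, 0.1678]
tool_rot: [180.0, -0.0, 107.9]
force: [0.7, 0.6, 2.1]
grip_width: 0.03
grasp_force: 20.0
[-50.19291918  24.53831302  46.80348539  91.8436826  -18.61774
  71.69332109  17.82286478] [ 0.1090434  -0.1287435  -0.06451443]
time_s: 10.3
tool_pos: [0.6248, 0.1294, 0.1677]
tool_rot: [-180.0, -0.0, 35.8]
force: [1.7, -0.8, 1.1]
grip_width: 0.0303
grasp_force: 20.0
[-59.43771889  30.50011232  61.68344818  92.12985479 -27.70238592
  74.15909722 -47.54671281] [ 0.10257623 -0.10131632 -0.03043828]
```

```bash
python3 -m crank '[{"x":0,"y":0,"z":0,"turn":0},{"x":0,"y":0,"z":0,"turn":0},{"x":0,"y":0,"z":-0.04,"turn":0},{"x":-0.03,"y":0,"z":-0.09,"turn":0},{"x":-0.06,"y":0,"z":-0.127,"turn":0},{"x":-0.06,"y":0,"z":-0.127,"turn":0},{"x":-0.06,"y":0,"z":-0.127,"turn":0}]' 0.06
python3 - <<'E'
from h import *
c=imaging.get_calibration("wrist");print(c["position"],c["attitude"]);im=imaging.read_camera("wrist")[:,:,::-1].copy()
np.save("w3.npy",im); import pickle; pickle.dump(c,open("c3.pkl","wb"))
u0,v0=230,60
cv2.imwrite("pics/w3.png",cv2.resize(im[v0:v0+150,u0:u0+200],None,fx=4,fy=4,interpolation=cv2.INTER_CUBIC))
E
```

```text
time_s: 11.18
tool_pos: [0.5755, 0.0951, 0.2939]
tool_rot: [-179.9, -0.0, 35.7]
force: [0.1, 0.2, -0.3]
grip_width: 0.0601
grasp_force: 0.0
[0.63080985 0.13422225 0.43660622] [-1.45071596e+01  4.24330887e-02 -5.42438998e+01]
```

View pics/w3.png

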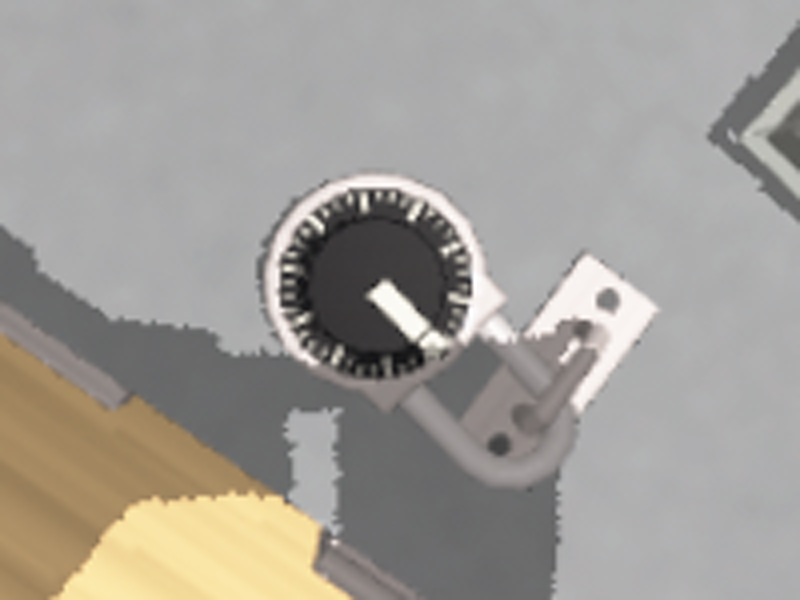

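The white line, (378,288)→(438,345), now runs parallel to the shackle legs towards the bow at (540,470), so the dial is at 0. The case is centred at crop (375,277).

```bash
python3 - <<'E'
from h import *
import pickle; c=pickle.load(open("c3.pkl","rb"))
P=lambda a,b,z:plane("wrist",230+(a+.5)/4-.5,60+(b+.5)/4-.5,z,c)
pts=dict(caseC=(373,279,.138),knob=(378,287,.162),wl1=(438,346,.162),l1a=(492,325,.13),l1b=(538,378,.13),l2a=(412,400,.13),l2b=(460,448,.13),footF=(525,415,.12),footB=(585,330,.12))
Q={k:P(*v) for k,v in pts.items()}
for k,v in Q.items(): print(k,v.round(4))
a=lambda p,q:np.degrees(np.arctan2(*(Q[q]-Q[p])[[1,0]]))
print(a('knob','wl1'),a('l1a','l1b'),a('l2a','l2b'))
E
```

```text
caseC [0.6244 0.1292 0.138 ]
knob [0.6241 0.1277 0.162 ]
wl1 [0.6212 0.1093 0.162 ]
l1a [0.6323 0.0987 0.13  ]
l1b [0.6285 0.0815 0.13  ]
l2a [0.6054 0.1036 0.13  ]
l2b [0.6027 0.0867 0.13  ]
footF [0.6187 0.0767 0.12  ]
footB [0.6457 0.0774 0.12  ]
-98.75899898848705 -102.42091398282875 -99.16479145220885
```

```bash
python3 -m crank '[{"x":0.03,"y":0,"z":0.03,"turn":0},{"x":0.06,"y":0,"z":0.07,"turn":0},{"x":0.06,"y":0,"z":0.11,"turn":0},{"x":0.06,"y":0,"z":0.127,"turn":0},{"x":0.06,"y":0,"z":0.127,"turn":0}]' 0.06
python3 -m crank '[{"x":0,"y":0,"z":0,"turn":0},{"x":0,"y":0,"z":0,"turn":0},{"x":0,"y":0,"z":0,"turn":0},{"x":0,"y":0,"z":0,"turn":0}]' 0.02 25
python3 -c "
from h import *
o=env.get_obs();M=R.from_euler('xyz',o['tool_rot'],degrees=True).as_matrix()
print(o['qpos'],M.T@[.148,.989,0])"
```

```text
time_s: 11.85
tool_pos: [0.6238, 0.129, 0.166]
tool_rot: [-180.0, 0.2, 35.6]
force: [-0.7, -0.6, 0.0]
grip_width: 0.0601
grasp_force: 0.0
time_s: 12.35
tool_pos: [0.6249, 0.1294, 0.1683]
tool_rot: [-180.0, -0.1, 35.6]
force: [-0.9, 0.6, 2.4]
grip_width: 0.0301
grasp_force: 25.0
[-58.72911673  29.78776509  60.3989682   92.09799132 -26.76888325
  73.87568362 -48.34911353] [ 0.69652524 -0.71754908  0.00094797]
```

```bash
python3 -m crank '[{"x":0.0017,"y":-0.0018,"z":0,"turn":0},{"x":0.0035,"y":-0.0036,"z":0,"turn":0},{"x":0.0052,"y":-0.0054,"z":0,"turn":0},{"x":0.007,"y":-0.0072,"z":0,"turn":0},{"x":0.0087,"y":-0.009,"z":0,"turn":0},{"x":0.0105,"y":-0.0108,"z":0,"turn":0},{"x":0.0105,"y":-0.0108,"z":0,"turn":0}]'
python3 -m crank '[{"x":0.0014,"y":-0.0014,"z":0,"turn":0},{"x":0.0028,"y":-0.0028,"z":0,"turn":0},{"x":0.0035,"y":-0.0036,"z":0,"turn":0},{"x":0.0035,"y":-0.0036,"z":0,"turn":0}]'
```

```text
time_s: 13.22
tool_pos: [0.6274, 0.1399, 0.1683]
tool_rot: [179.7, 0.1, 35.4]
force: [-0.8, -7.5, 5.5]
grip_width: 0.0301
grasp_force: 25.0
time_s: 13.72
tool_pos: [0.6283, 0.1448, 0.1683]
tool_rot: [179.7, 0.1, 35.4]
force: [-1.3, -7.8, 4.6]
grip_width: 0.0297
grasp_force: 25.0
```

```bash
python3 -m crank '[{"x":0.0014,"y":-0.0014,"z":0,"turn":0},{"x":0.0028,"y":-0.0028,"z":0,"turn":0},{"x":0.0035,"y":-0.0036,"z":0,"turn":0},{"x":0.0035,"y":-0.0036,"z":0,"turn":0}]'
python3 -m crank '[{"x":0.0014,"y":-0.0014,"z":0,"turn":0},{"x":0.0028,"y":-0.0028,"z":0,"turn":0},{"x":0.0028,"y":-0.0028,"z":0,"turn":0}]'
```

```text
time_s: 14.22
tool_pos: [0.6291, 0.1497, 0.1683]
tool_rot: [179.7, 0.1, 35.4]
force: [-0.0, -8.5, 4.7]
grip_width: 0.03
grasp_force: 25.0
time_s: 14.6
tool_pos: [0.6292, 0.1502, 0.1683]
tool_rot: [179.6, 0.3, 35.3]
force: [-1.7, -12.8, 6.0]
grip_width: 0.0301
grasp_force: 25.0
```

The pull stopped hard after ~20.5 mm, which puts the staple-to-case distance at 73 mm (72 expected), so the shackle is fully open. Next I push back ~39 mm along the lock's axis, stopping short of face contact because the lock is skewed ~9°.

```bash
python3 -m crank '[{"x":-0.005,"y":0.0055,"z":-0.0005,"turn":0},{"x":-0.01,"y":0.011,"z":-0.001,"turn":0},{"x":-0.015,"y":0.0164,"z":-0.001,"turn":0},{"x":-0.02,"y":0.0218,"z":-0.001,"turn":0},{"x":-0.025,"y":0.0272,"z":-0.001,"turn":0},{"x":-0.029,"y":0.0314,"z":-0.001,"turn":0},{"x":-0.0317,"y":0.0344,"z":-0.001,"turn":0},{"x":-0.0317,"y":0.0344,"z":-0.001,"turn":0}]'
python3 - <<'E'
from h import *
c=imaging.get_calibration("side");im=imaging.read_camera("side")[:,:,::-1].copy()
w=imaging.read_camera("wrist")[:,:,::-1].copy()
s=cv2.resize(im[160:260,230:380],None,fx=4,fy=4,interpolation=cv2.INTER_CUBIC)
w=cv2.resize(w[150:400,220:420],(200,250))
w=cv2.resize(w,None,fx=1.6,fy=1.6)[:400,:200]
cv2.imwrite("pics/s4.png",np.hstack([s,w]))
E
```

```text
time_s: 15.6
tool_pos: [0.6231, 0.1102, 0.1683]
tool_rot: [180.0, 0.1, 35.6]
force: [0.0, -1.9, -0.6]
grip_width: 0.0305
grasp_force: 25.0
```

View pics/s4.png

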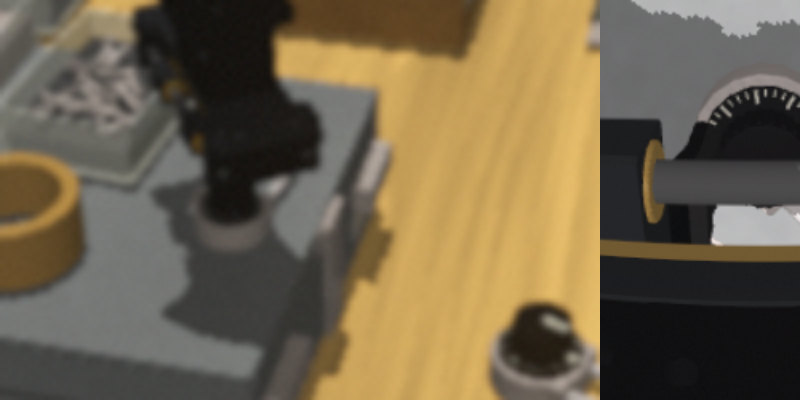

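The side view shows the case at (230,220) under the gripper beside the staple; the gap itself is hidden. TCP dead-reckoning puts the staple centre ~7.5 mm from the case face. I'll lift gently and watch the force.

```bash
python3 -m crank '[{"x":0,"y":0,"z":-0.003,"turn":0},{"x":0,"y":0,"z":-0.006,"turn":0},{"x":0,"y":0,"z":-0.009,"turn":0},{"x":0,"y":0,"z":-0.012,"turn":0},{"x":0,"y":0,"z":-0.012,"turn":0}]'
```

```text
time_s: 16.32
tool_pos: [0.6235, 0.1115, 0.1809]
tool_rot: [180.0, -0.0, 35.6]
force: [-0.7, 0.8, -4.0]
grip_width: 0.0298
grasp_force: 25.0
```

```bash
python3 -m crank '[{"x":0,"y":0,"z":-0.004,"turn":0},{"x":0,"y":0,"z":-0.008,"turn":0},{"x":0,"y":0,"z":-0.012,"turn":0},{"x":0,"y":0,"z":-0.016,"turn":0},{"x":0,"y":0,"z":-0.016,"turn":0}]'
```

```text
time_s: 16.95
tool_pos: [0.6236, 0.1115, 0.1971]
tool_rot: [180.0, -0.0, 35.6]
force: [-0.2, -0.7, -2.7]
grip_width: 0.03
grasp_force: 25.0
```

```bash
python3 -m crank '[{"x":0,"y":0,"z":-0.015,"turn":0},{"x":0,"y":0,"z":-0.035,"turn":0},{"x":0,"y":0,"z":-0.06,"turn":0},{"x":0,"y":0,"z":-0.085,"turn":0},{"x":0,"y":0,"z":-0.105,"turn":0},{"x":0,"y":0,"z":-0.118,"turn":0},{"x":0,"y":0,"z":-0.123,"turn":0},{"x":0,"y":0,"z":-0.123,"turn":0},{"x":0,"y":0,"z":-0.123,"turn":0},{"x":0,"y":0,"z":-0.123,"turn":0}]'
python3 - <<'E'
from h import *
im=imaging.read_camera("side")[:,:,::-1].copy();w=imaging.read_camera("top")[:,:,::-1].copy()
s=cv2.resize(im[110:270,220:360],None,fx=3,fy=3,interpolation=cv2.INTER_CUBIC)
t=cv2.resize(w[90:250,220:345],None,fx=3,fy=3,interpolation=cv2.INTER_CUBIC)
cv2.imwrite("pics/s5.png",np.hstack([s,t]))
E
```

```text
time_s: 18.2
tool_pos: [0.623, 0.1115, 0.3189]
tool_rot: [-180.0, 0.1, 35.6]
force: [-0.2, -0.2, -3.5]
grip_width: 0.0303
grasp_force: 25.0
```

View pics/s5.png

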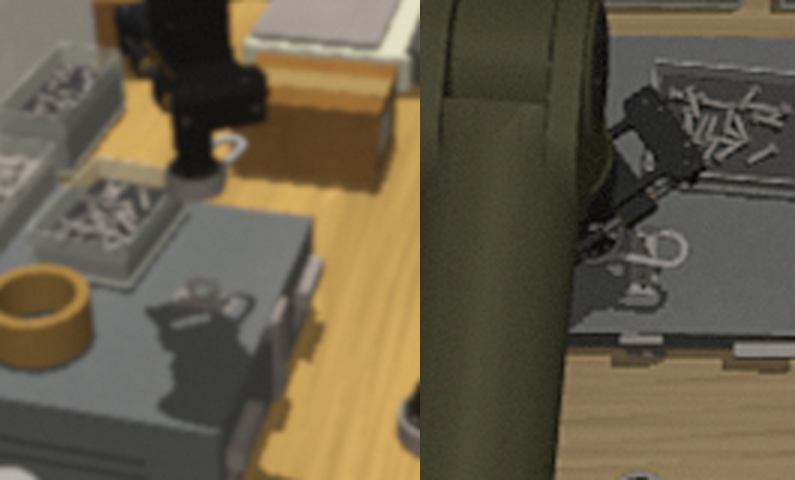

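The lock hangs in the gripper at (195,180), its open shackle clear at (230,150). The staple stands free at (205,295), the drawer is flush, and the tray and tape have not moved. Handing in.

```bash
python3 -c "
from cell import env
print(env.sign_off())"
```

```text
the job is handed in; nothing more can be done
None
```

I handed the job in at about 18 s with the drawer shut and the opened padlock held still about 15 cm above the cabinet top; the last pictures show the tray and tape roll unmoved, and the sign-off returned no verdict.

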